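# Disinfect a retractor blade in the UV slot

### The job

Press the green start button of the white UV disinfector fully down and release it. Then take the retractor by its orange handle from its dark steel stand, lower its blade upright through the blue-framed slot until the red band on the blade is level with the disinfector's lid (about 50 mm deep), and finish still holding it there in the gripper, with the black collar clear above the lid and without forcing the blade against the slot. Do not disturb the bottle, the tape roll or the cup.

Things in the scene. Friction and masses are not known exactly. Their poses are not given: they have to be found in the camera images.
- disinfector: White box 170 (x) x 120 (y) x 110 mm high, fixed to the table left or right of the robot's middle, turned up to 0.5 rad. Origin: centre of its underside; z up. On its flat lid, on its centre line, the green button stands towards -x and the blue-framed slot lies towards +x, 85 mm apart. Hollow: nothing below the slot down to the table.
- slot (a point): Centre of the slot's mouth, level with the top of the lid, 110 mm above the table. The slot goes straight down through the 12 mm lid: 8 mm along x and 30 mm along y (the disinfector's axes), 2 mm chamfer at the mouth; 2 mm larger than the blade both ways, so 1 mm play on each side when centred.
- start_top (a point): Centre of the top face of the green button (28 mm diameter, in a black round housing 44 mm wide, 12 mm high); the released button's top is 22 mm above the lid, 10 mm above its housing.
- start (a joint): Travel of the start button: 0 released, 0.006 m fully down; spring, about 1.5 N to start moving and 5 N when fully down; it springs back when let go.
- stand: Dark steel block 70 (x) x 80 (y) x 85 mm high, fixed to the table, with a pocket 10 (x) x 32 (y) mm and 77 mm deep in its top, in which the retractor hangs by its collar. Origin: centre of its underside; z up. Turned up to 0.5 rad either way.
- retractor: Rigid flat retractor 130 mm long, 0.08 to 0.17 kg, upright in the stand, hung by its collar, y along the stand's y. Origin: centre of the blade's tip; z up to the handle. From the tip: steel blade 6 (x) x 28 (y) mm to z = 70 mm (first 6 mm narrowed to 4 x 22); black collar 24 x 36, 70 to 76 mm, too large for the slot; orange handle 18 (x) x 30 (y), 76 to 130 mm. Same either way round.
- retractor_grip (a point): Centre of the orange handle's grip, 105 mm above the blade's tip; pinch it there across its 18 mm (along the retractor's x).
- retractor_band (a point): Middle of the red band (4 mm high) round the blade, 50 mm above the tip, on the retractor's axis, 55 mm below the grip point.
- bottle: Amber bottle with a white cap, 50 mm diameter, 130 mm high, loose bystander on the far middle of the table. Origin: centre of its underside.
- tape_roll: Roll of pale tape lying flat, 64 mm outside diameter, 25 mm high, loose bystander in the middle. Origin: centre of its underside.
- steel_cup: Open steel cup, 70 mm diameter, 60 mm high, loose bystander at the left. Origin: centre of its underside.

How it is judged:
On the way, in this order (a step that is already met when the one before it is completed fails the run):
1. the start button is pressed fully down (value of joint start above 0.0048 m), for 0.05 s.
2. the button is released (value of joint start below 0.001 m), for 0.1 s.
3. the blade is in the slot with its red band at the lid, held by the fingers (z of retractor_band in the frame of slot between -0.011 and 0.011 m and horizontal distance between retractor_band and slot below 0.004 m and angle between the z axis of retractor and the z axis of disinfector, either way round below 0.1 rad and contact force between the fingers and retractor above 2 N), for 0.2 s.
At the end, for the whole second after the job is handed in: Blade upright (0.10 rad) in the slot, red band within 11 mm of the lid's level and 4 mm of the slot's axis (collar clear of the lid), gripped by the fingers (over 2 N), at rest (under 0.02 m/s), pressing on the disinfector with under 20 N; button released (all of step 3 and linear speed of retractor below 0.02 m/s and value of joint start below 0.001 m and contact force between retractor and disinfector below 20 N); the arm keeps its last pose, push and grip.
It fails at once if the bottle is pushed more than 20 mm or tipped (distance of bottle from where it was at the start of the episode above 0.02 m or angle between bottle's own z axis and vertical above 0.3 rad).
It fails at once if the tape roll is pushed more than 20 mm or tipped (distance of tape_roll from where it was at the start of the episode above 0.02 m or angle between tape_roll's own z axis and vertical above 0.3 rad).
It fails at once if the steel cup is pushed more than 20 mm or tipped (distance of steel_cup from where it was at the start of the episode above 0.02 m or angle between steel_cup's own z axis and vertical above 0.3 rad).
It also fails if it takes over 59 s, if anything falls off the work surface, if the arm or the gripper's body presses on something with over 40 N, if the wrist force passes 120 N, or if a joint passes its speed limit or range.

### The arm

A 6-joint arm with a two-finger parallel gripper is mounted at the origin on the work surface. World frame = base frame: x ahead of the robot, y to its left, z up, the work surface at z = 0. Lengths are in m, angles in rad, forces in N, time in s.
With the tool pointing down it reaches from about 0.3 to 0.85 m from the base axis. Payload 4.2 kg.
Tool frame: the origin (TCP) lies at the very end of the fingers, on their centre line; the grasp point (between the pads) lies r.hold_point_z behind it (r.hold_point_z is the distance from the TCP to the grasp point, in m); z points along the fingers, y is the line along which they close (so a half turn about z gives the same grasp; the last joint's range is limited). The gripper opens to 91 mm and grips with 3 to 60 N. Pads are 32 mm wide; open, the fingers measure 118 mm over their backs; the gripper's body (76 mm by 178 mm) begins 60 mm behind the grasp point.
Start: joints at [1.312, 0.32, 1.565, -0, 1.257, -0.02], TCP at [0.136, 0.559, 0.214] pointing down, gripper open.
Joint ranges: [-3.11, 3.11], [-0.84, 2.01], [0.21, 2.61], [-1.34, 4.49], [0.05, 2.63], [-2.56, 2.56]. Speed limits (rad/s): [2.57, 2.57, 3.14, 3.14, 3.14, 3.14].

### API

Orientations are given as a unit quaternion [w, x, y, z].
In Python, from plant import r gives the robot as it stands.
- The arm moves only by the shell command python3 -m crank 'ROWS' [FORCE]. ROWS is a JSON object whose one key "increments" holds a list of rows, each an object of numbers: "dx", "dy", "dz": the shift along the world's x, y, z in m; "spin": the turn about the world's z in rad; "claw": the opening, from 0 (shut) to 1 (fully open). In form: {"increments": [{"dx": .., "dy": .., "dz": .., "spin": .., "claw": ..}, ...]}. A call has 1 to 5 rows; each row is the pose to reach, as a shift and turn from the pose commanded when the call began; what a row does not reach only later rows make up. A row lasts 1/8 s, in which the tool goes at most 62.5 mm and 10.7 degrees, less where a joint would pass 70% of its speed; a pose out of reach is approached as far as the arm can. A call with a gripper value outside its range is refused whole. The fingers move at their own pace and stop on an object; FORCE is the grip in N (left out, the last holds). Time passes only in rows, so rows that repeat a pose let the fingers close. It gives the time, the measured TCP pose, the force, the opening and the grip force at its end, in the units of the state.
- r.read_state(): the state, without advancing time (a new reading comes with each control period).
- r.grab_frame(name): name is "side" or "top" or "wrist"; returns (picture, depth): 384x512x3 uint8, blue, green, red; 384x512 float32, m along the optical axis (not along the pixel's ray), 0 where there is no reading.
- r.camera_info(name): a dict with "fx", "fy", "cx", "cy" (pixels), "k1" (the pictures are not rectified: a ray, as slopes to the right and down, at radius r is drawn at 1 + k1 r^2 times it, then the intrinsics apply), "R" (3x3) and "t" (3): a world point X has camera coordinates R X + t; the wrist camera has in their place "mount" (4x4, takes a point from camera to tool coordinates, whose origin is the TCP and whose axes are the flange's). Camera axes: x right, y down, z forward; pixel columns grow to the right and rows downward; lengths in m; the calibration is good to about 2 mm. A picture is of the moment at which its call begins: read the wrist's pose just before it. camera_info takes no time and is no camera call.
- r.finish_job(): hands the job in; it is judged then, once.
The state is a dict: "time_s": time; "joint_pos": joint angles; "qd": joint speeds; "tau": joint torques, N m; "tcp_pos": TCP position; "ee_rot": TCP orientation; "ft_force": force on the tool from outside, world axes, zero at the start; "torque": the same for the moment, N m; "width": opening from 0.0 (shut) to 1.0 (fully open); "grip_force": force on a finger pad.
Only numpy, scipy, OpenCV 4.12 (cv2) and the standard library are available. Lean on these libraries where they do the work, as an engineer would, in place of code of your own. Each camera call takes 0.05 s, during which the arm holds its last target. There are 200 camera calls.

## Working session

There is one attempt and no reset: what is moved stays moved. The work goes in short steps, Python scripts to look and compute and a shell command to move; the robot and the scene stay as the last step left them, time stands still between calls to the robot, and variables do not carry over. Pictures are saved under pics/ and viewed, at most 10 in all, crops included, and the job is handed in when it is done.

```bash
ls; mkdir -p pics
python3 - <<'E'
from plant import r
import cv2,numpy as np
s=r.read_state();print(s, r.hold_point_z)
for n in("side","top","wrist"):
    i=r.camera_info(n);print(n,i)
    p,d=r.grab_frame(n);cv2.imwrite(f"pics/{n}0.png",p);np.savez(f"pics/{n}0.npz",p=p,d=d)
E
```

```text
pics
{'time_s': 0.0, 'joint_pos': array([ 1.31198326e+00,  3.20297116e-01,  1.56568478e+00, -2.54030166e-07,
        1.25738893e+00, -2.00054696e-02]), 'qd': array([0.00041437, 0.00137497, 0.00133843, 0.00061929, 0.00052448,
       0.00145435]), 'tau': array([ 2.00242532e-03, -4.12452757e+01, -2.31972456e+01,  7.28594139e-02,
        4.57278709e-02, -1.53132542e-04]), 'tcp_pos': array([0.13588526, 0.55819008, 0.21311505]), 'ee_rot': array([-1.23426155e-04,  1.19120185e-01,  9.92879444e-01, -8.80477394e-04]), 'ft_force': array([ 0.14556476, -0.01865895,  0.28693492]), 'torque': array([-0.03766184, -0.01268501, -0.05437443]), 'grip_force': 0.0, 'width': 1.0022729022263017} 0.0188
side {'fx': 378.0523323305144, 'fy': 378.0523323305144, 'cx': 249.56753754165766, 'cy': 191.38814595284921, 'k1': 0.019767868507297677, 'R': array([[ 0.96240006, -0.27141162, -0.01103903],
       [-0.19315017, -0.65518671, -0.73035839],
       [ 0.19099513,  0.70502915, -0.68297493]]), 't': array([-0.53609269,  0.25892814,  0.89787676])}
top {'fx': 407.12879834088557, 'fy': 407.12879834088557, 'cx': 255.87696613119692, 'cy': 187.9179992057177, 'k1': -0.09772270530896204, 'R': array([[ 0.02427064, -0.99964387,  0.01109399],
       [-0.9911521 , -0.02551004, -0.13025649],
       [ 0.13049311, -0.00783442, -0.99141826]]), 't': array([0.08625958, 0.5989027 , 1.21065878])}
wrist {'fx': 346.2741412908831, 'fy': 346.2741412908831, 'cx': 260.49907562045547, 'cy': 192.5432488435499, 'k1': -0.06861482879996525, 'mount': array([[-1.58725235e-03, -9.55501259e-01, -2.94982752e-01,
         8.41435040e-02],
       [ 9.99998739e-01, -1.50370350e-03, -5.10062905e-04,
         6.78887756e-04],
       [ 4.37991503e-05, -2.94983190e-01,  9.55502442e-01,
        -1.71034075e-01],
       [ 0.00000000e+00,  0.00000000e+00,  0.00000000e+00,
         1.00000000e+00]])}
```

View pics/top0.png

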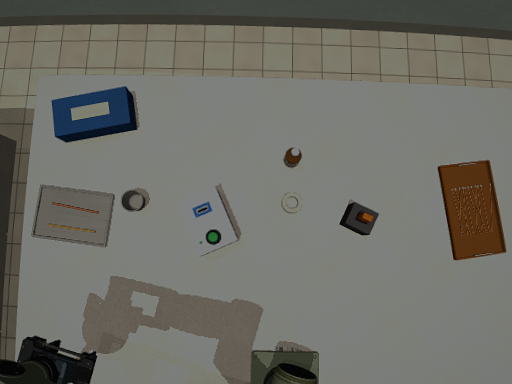

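View pics/side0.png

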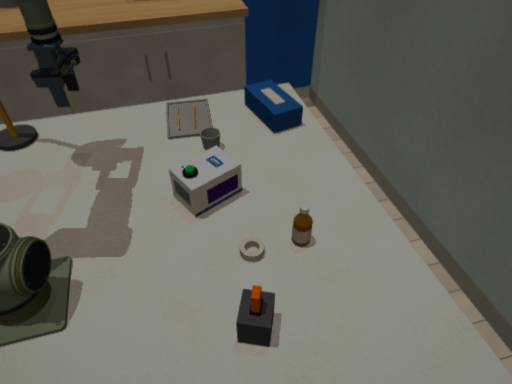

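The top view shows the button at (213,237), slot at (202,210), handle/stand at (367,217)/(360,218), tape at (291,203), bottle at (293,157) and cup at (134,200). The side view shows the button at (190,171), slot at (215,161) and handle at (256,298).

```bash
cat > h.py <<'E'
import cv2,numpy as np
from plant import r
from scipy.spatial.transform import Rotation as Ro
def pose(name,s=None):
    """camera info, camera->world R, camera centre"""
    i=r.camera_info(name)
    if name!="wrist": return i,i["R"].T,-i["R"].T@i["t"]
    q=s["ee_rot"];Rt=Ro.from_quat([q[1],q[2],q[3],q[0]]).as_matrix();M=i["mount"]
    return i,Rt@M[:3,:3],Rt@M[:3,3]+s["tcp_pos"]
def rays(c,uv):
    i,R,o=c;uv=np.atleast_2d(uv).astype(float)
    d=(uv-[i["cx"],i["cy"]])/[i["fx"],i["fy"]];u=d.copy()
    for _ in range(15): u=d/(1+i["k1"]*(u**2).sum(1,keepdims=True))
    return np.c_[u,np.ones(len(u))]@R.T
def plane(c,uv,z):
    v=rays(c,uv);return c[2]+v*((z-c[2][2])/v[:,2])[:,None]
def tri(c1,p1,c2,p2):
    a,b=rays(c1,p1)[0],rays(c2,p2)[0]
    st=np.linalg.lstsq(np.c_[a,-b],c2[2]-c1[2],rcond=None)[0]
    A,B=c1[2]+a*st[0],c2[2]+b*st[1];return (A+B)/2,np.linalg.norm(A-B)
def blobs(p,lo,hi,amin=8):
    m=cv2.inRange(cv2.cvtColor(p,cv2.COLOR_BGR2HSV),np.array(lo),np.array(hi))
    n,l,st,ce=cv2.connectedComponentsWithStats(m)
    o=[(st[k,4],ce[k],(l==k)) for k in range(1,n) if st[k,4]>=amin]
    return sorted(o,key=lambda t:-t[0])
GREEN=((50,120,60),(80,255,255));BLUE=((98,150,120),(115,255,255));ORG=((5,180,100),(16,255,255))
E
python3 - <<'E'
from h import *
C={}
for n in("top","side","wrist"):
    p=np.load(f"pics/{n}0.npz")["p"]
    for k,c in(("G",GREEN),("B",BLUE),("O",ORG)):
        print(n,k,[(a,ce.round(1)) for a,ce,_ in blobs(p,*c)][:4])
E
```

```text
top G [(np.int32(77), array([212.5, 236.5]))]
top B []
top O [(np.int32(56), array([367.5, 216.7]))]
side G [(np.int32(46), array([189. , 168.5]))]
side B []
side O [(np.int32(106), array([255.7, 292.2]))]
wrist G []
wrist B []
wrist O []
```

View pics/wrist0.png

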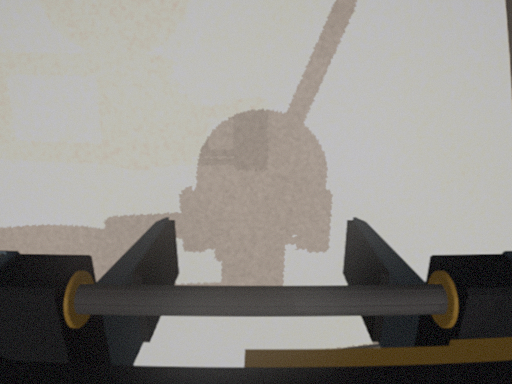

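The wrist view shows only bare table, the fingers and their shadow. The blue mask needs a wider range.

Run:
```python
from h import *
T=np.load("pics/top0.npz");S=np.load("pics/side0.npz")
ct,cs=pose("top"),pose("side")
for p,(u,v) in((T["p"],(202,210)),(S["p"],(215,161))):
    h=cv2.cvtColor(p,cv2.COLOR_BGR2HSV);print(h[v-6:v+7:3,u-8:u+9:2].tolist()[1:4])
    b=blobs(p,(98,130,60),(118,255,255));b=[x for x in b if abs(x[1]-[u,v]).max()<20];print([(x[0],x[1]) for x in b])
print("btn",tri(ct,[212.5,236.5],cs,[189,168.5]), plane(ct,[212.5,236.5],.132),plane(cs,[189,168.5],.132))
print("slot",tri(ct,[202,210],cs,[215,161]),plane(ct,[202,210],.11),plane(cs,[215,161],.11))
print("handle",tri(ct,[367.5,216.7],cs,[255.7,292.2]))
for n,uv,z in(("tape",(291,203),.025),("bottle",(294,153),.13),("cup",(134,200),.06)):print(n,plane(ct,uv,z))
# orange tops
for c,p in((ct,T["p"]),(cs,S["p"])):
    m=blobs(p,*ORG)[0][2];ys,xs=np.nonzero(m);q=cv2.minAreaRect(np.c_[xs,ys].astype(np.float32));print(q,plane(c,cv2.boxPoints(q),.13))
# stand top, dark pixels around in top view
p=T["p"];m=cv2.inRange(cv2.cvtColor(p,cv2.COLOR_BGR2HSV),(0,0,0),(180,255,75));m[:190]=0;m[245:]=0;m[:,:330]=0;m[:,390:]=0
ys,xs=np.nonzero(m);q=cv2.minAreaRect(np.c_[xs,ys].astype(np.float32));print(q,plane(ct,cv2.boxPoints(q),.085))
```

```text
[[[110, 46, 116], [108, 169, 110], [107, 213, 109], [108, 146, 105], [103, 16, 113], [30, 23, 99], [26, 33, 62], [107, 123, 114], [108, 165, 110]], [[107, 202, 111], [105, 23, 113], [30, 43, 78], [20, 109, 7], [23, 51, 40], [60, 3, 78], [110, 60, 111], [108, 166, 109], [106, 201, 113]], [[107, 123, 114], [108, 172, 108], [104, 47, 103], [111, 89, 112], [107, 211, 109], [107, 218, 102], [110, 58, 119], [98, 8, 128], [60, 2, 130]]]
[(np.int32(87), array([201.5862069 , 209.43678161]))]
[[[108, 85, 138], [108, 175, 115], [109, 66, 120], [100, 21, 110], [108, 162, 113], [109, 80, 115], [105, 7, 139], [75, 4, 142], [30, 2, 141]], [[107, 18, 125], [109, 162, 115], [109, 139, 103], [21, 22, 82], [25, 32, 104], [96, 21, 120], [108, 183, 113], [109, 84, 127], [90, 2, 140]], [[0, 0, 141], [60, 2, 142], [108, 48, 123], [108, 177, 115], [109, 138, 98], [109, 107, 95], [108, 171, 112], [109, 130, 120], [105, 15, 139]]]
[(np.int32(54), array([214.33333333, 161.11111111]))]
btn (array([0.44488067, 0.22043919, 0.12613953]), np.float64(0.0014017213518891405)) [[0.44412676 0.21992262 0.132     ]] [[0.4
[... 489 characters left out ...]
22754), 26.56505012512207) [[ 0.50889349 -0.20190516  0.13      ]
 [ 0.52272725 -0.20894773  0.13      ]
 [ 0.51126293 -0.23322721  0.13      ]
 [ 0.49744731 -0.22614014  0.13      ]]
((255.6923065185547, 292.0384826660156), (8.43299388885498, 12.74754810333252), 11.309932708740234) [[ 0.49864476 -0.21774928  0.13      ]
 [ 0.51135064 -0.19162569  0.13      ]
 [ 0.52640187 -0.2000221   0.13      ]
 [ 0.51333555 -0.22581522  0.13      ]]
((358.70001220703125, 218.6000213623047), (32.199378967285156, 26.385601043701172), 26.56505012512207) [[ 0.4920754  -0.14362652  0.085     ]
 [ 0.56272226 -0.17900737  0.085     ]
 [ 0.52183009 -0.26556683  0.085     ]
 [ 0.45151229 -0.22943753  0.085     ]]
```

```bash
python3 -m crank '{"increments":[{"dx":0.037,"dy":-0.037,"dz":0.02,"spin":-0.13,"claw":1},{"dx":0.075,"dy":-0.075,"dz":0.03,"spin":-0.28,"claw":1},{"dx":0.112,"dy":-0.112,"dz":0.04,"spin":-0.42,"claw":1},{"dx":0.15,"dy":-0.15,"dz":0.05,"spin":-0.56,"claw":1},{"dx":0.187,"dy":-0.187,"dz":0.06,"spin":-0.7,"claw":1}]}'
python3 -m crank '{"increments":[{"dx":0.037,"dy":-0.037,"dz":0.01,"spin":-0.1,"claw":1},{"dx":0.075,"dy":-0.075,"dz":0.02,"spin":-0.2,"claw":1},{"dx":0.112,"dy":-0.112,"dz":0.025,"spin":-0.2,"claw":1},{"dx":0.15,"dy":-0.15,"dz":0.026,"spin":-0.2,"claw":1},{"dx":0.187,"dy":-0.187,"dz":0.026,"spin":-0.2,"claw":1}]}'
python3 -m crank '{"increments":[{"dx":0,"claw":1},{"dx":0,"claw":1}]}'
python3 - <<'E'
from h import *
s=r.read_state();p,d=r.grab_frame("wrist");np.savez("pics/w1.npz",p=p,d=d,pos=s["tcp_pos"],q=s["ee_rot"]);cv2.imwrite("pics/w1.png",p);print(s["tcp_pos"],s["ee_rot"],s["joint_pos"])
E
```

```text
time_s: 0.78
tcp_pos: [0.3239, 0.3702, 0.2741]
ee_rot: [0.0, 0.454, 0.891, -0.0]
ft_force: [0.6, 0.8, 0.1]
width: 0.998
grip_force: 0.0
time_s: 1.4
tcp_pos: [0.511, 0.1832, 0.2999]
ee_rot: [-0.0, 0.539, 0.842, 0.0]
ft_force: [0.5, -0.1, 0.0]
width: 1.0
grip_force: 0.0
[0.51104044 0.18323844 0.29992851] [-1.46560382e-05  5.39231982e-01  8.42157263e-01  1.19073636e-04] [ 3.22989117e-01  2.26607562e-01  1.47988371e+00  1.73853010e-04
  1.43493434e+00 -1.08780979e-01]schema error: expected keys dx, dy, dz, spin, claw
```

View pics/w1.png

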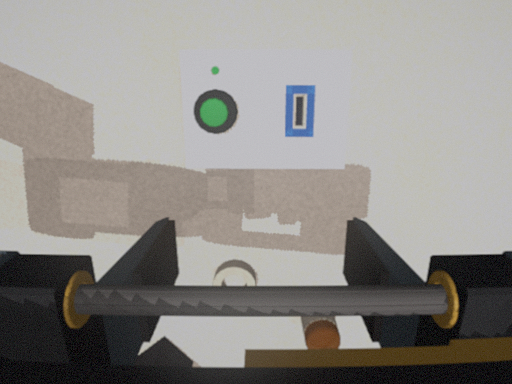

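The wrist view shows the button at (214,112), a small indicator LED at (215,70) and the slot at (300,111), nearly aligned with the tool.

```bash
python3 -m crank '{"increments":[{"dx":-0.02,"dy":0.03,"dz":0.0,"spin":0,"claw":1},{"dx":-0.04,"dy":0.06,"dz":0.0,"spin":0,"claw":1},{"dx":-0.04,"dy":0.06,"dz":0,"spin":0,"claw":1},{"dx":-0.04,"dy":0.06,"dz":0,"spin":0,"claw":1}]}'
cat >> h.py <<'E'
def snap(f):
    s=r.read_state();p,d=r.grab_frame("wrist");np.savez(f"pics/{f}.npz",p=p,d=d,pos=s["tcp_pos"],q=s["ee_rot"]);cv2.imwrite(f"pics/{f}.png",p);return load(f)
def load(f):
    z=np.load(f"pics/{f}.npz");return z["p"],pose("wrist",dict(ee_rot=z["q"],tcp_pos=z["pos"]))
def rect(m):
    c=max(cv2.findContours(m.astype(np.uint8),cv2.RETR_EXTERNAL,cv2.CHAIN_APPROX_NONE)[0],key=cv2.contourArea)
    return c[:,0].astype(float)
def prect(c,pts,z):
    """min-area rectangle, on plane z, of pixel outline"""
    q=cv2.minAreaRect((plane(c,pts,z)[:,:2]*1000).astype(np.float32));return q
E
python3 - <<'E'
from h import *
snap("w2");R={}
for f in("w1","w2"):
    p,c=load(f)
    g=blobs(p,(50,120,60),(80,255,255),60)[0];b=blobs(p,(100,130,50),(118,255,255),60)[0]
    gq=prect(c,rect(g[2]),.132);bq=prect(c,rect(b[2]),.110)
    gp=cv2.minAreaRect(rect(g[2]).astype(np.float32))[0];bp=cv2.minAreaRect(rect(b[2]).astype(np.float32))[0]
    print(f,gq,bq,gp,bp);R[f]=(c,gp,bp)
    # dark slot
    h=cv2.cvtColor(p,cv2.COLOR_BGR2HSV);x,y=map(int,bp);m=np.zeros(p.shape[:2],np.uint8);m[y-20:y+21,x-9:x+10]=(h[y-20:y+21,x-9:x+10,2]<60)
    k=blobs(cv2.merge([m*255]*3),(0,0,200),(180,255,255),20)[0]; print("dark",k[0],prect(c,rect(k[2]),.11))
a,b=R["w1"],R["w2"]
print("btn",tri(a[0],a[1],b[0],b[1]));print("slot",tri(a[0],a[2],b[0],b[2]))
E
```

```text
time_s: 1.95
tcp_pos: [0.47, 0.2445, 0.2998]
ee_rot: [0.0, 0.539, 0.842, -0.0]
ft_force: [-0.1, 0.4, 0.4]
width: 1.002
grip_force: 0.0
w1 ((444.4425964355469, 219.6294708251953), (25.023962020874023, 24.564332962036133), 24.353599548339844) ((522.1228637695312, 254.89791870117188), (27.137744903564453, 49.25969696044922), 24.7484073638916) (213.0, 112.0) (299.4167785644531, 110.49723815917969)Traceback (most recent call last):
  File "<stdin>", line 11, in <module>
IndexError: list index out of range
```

Run:
```python
from h import *
R={}
for f in("w1","w2"):
    p,c=load(f)
    g=blobs(p,(50,120,60),(80,255,255),60)[0];b=blobs(p,(100,130,50),(118,255,255),60)[0]
    gq=prect(c,rect(g[2]),.132);bq=prect(c,rect(b[2]),.110)
    gp=cv2.minAreaRect(rect(g[2]).astype(np.float32))[0];bp=cv2.minAreaRect(rect(b[2]).astype(np.float32))[0]
    print(f,gq,bq,gp,bp);R[f]=(c,gp,bp)
    h=cv2.cvtColor(p,cv2.COLOR_BGR2HSV)[...,2];x,y=map(int,bp);m=np.zeros(p.shape[:2],np.uint8);m[y-22:y+23,x-10:x+11]=h[y-22:y+23,x-10:x+11]<70
    print("dark",m.sum(),h[y,x-14:x+15]);print(prect(c,rect(m),.11))
a,b=R["w1"],R["w2"]
print("btn",tri(a[0],a[1],b[0],b[1]));print("slot",tri(a[0],a[2],b[0],b[2]))
```

```text
w1 ((444.4425964355469, 219.6294708251953), (25.023962020874023, 24.564332962036133), 24.353599548339844) ((522.1228637695312, 254.89791870117188), (27.137744903564453, 49.25969696044922), 24.7484073638916) (213.0, 112.0) (299.4167785644531, 110.49723815917969)
dark 5 [182 174 172 171 171 175 172 171 176 189 180 113  72  75  72  77  81 110
 159 187 188 182 173 171 170 169 171 170 173]
((523.1055297851562, 247.4497528076172), (0.0, 0.0), 0.0)Traceback (most recent call last):
  File "<stdin>", line 5, in <module>
IndexError: list index out of range
```

Run:
```python
from h import *
p,c=load("w2");print(p.mean())
for k in((50,120,60),(80,255,255)),((100,130,50),(118,255,255)):print([(a,x) for a,x,_ in blobs(p,*k,20)])
```

```text
138.85807291666666
[]
[(np.int32(282), array([308.5035461 , 165.18794326]))]
```

View pics/w2.png

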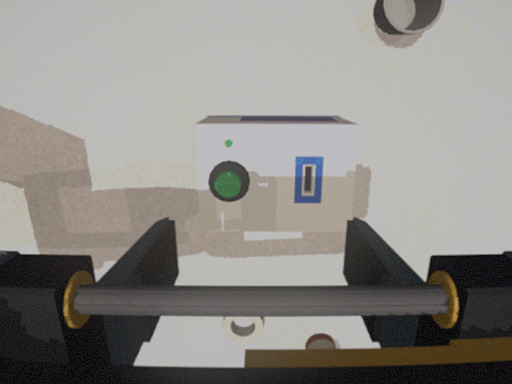

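The second wrist view shows the button at (228,183), in the arm's shadow, and the slot at (309,180). The cup is clear at (410,10). The colour thresholds need loosening for shadow.

Run:
```python
from h import *
R={}
for f in("w1","w2"):
    p,c=load(f)
    g=blobs(p,(45,110,25),(90,255,255),60)[0];b=blobs(p,(100,110,20),(125,255,255),60)[0]
    gp=cv2.minAreaRect(rect(g[2]).astype(np.float32))[0];bp=cv2.minAreaRect(rect(b[2]).astype(np.float32))[0]
    print(f,prect(c,rect(g[2]),.132),prect(c,rect(b[2]),.110));R[f]=(c,gp,bp)
a,b=R["w1"],R["w2"]
print("btn",tri(a[0],a[1],b[0],b[1]));print("slot",tri(a[0],a[2],b[0],b[2]))
```

```text
w1 ((444.81573486328125, 219.8154296875), (25.421924591064453, 25.462749481201172), 86.51738739013672) ((522.2669677734375, 254.95977783203125), (28.15167999267578, 49.24747085571289), 24.793874740600586)Traceback (most recent call last):
  File "<stdin>", line 5, in <module>
IndexError: list index out of range
```

Run:
```python
from h import *
p,_=load("w2");h=cv2.cvtColor(p,cv2.COLOR_BGR2HSV);print(h[183,205:252:4].tolist())
R={}
for f in("w1","w2"):
    p,c=load(f)
    L=lambda lo,hi:[x for x in blobs(p,lo,hi,100) if x[1][1]<215 and x[1][0]>190][0]
    g=L((45,100,8),(95,255,255));b=L((98,110,20),(125,255,255))
    gp=cv2.minAreaRect(rect(g[2]).astype(np.float32))[0];bp=cv2.minAreaRect(rect(b[2]).astype(np.float32))[0]
    print(f,prect(c,rect(g[2]),.132),prect(c,rect(b[2]),.110));R[f]=(c,gp,bp)
a,b=R["w1"],R["w2"]
print("btn",tri(a[0],a[1],b[0],b[1]));print("slot",tri(a[0],a[2],b[0],b[2]))
```

```text
[[120, 1, 189], [0, 10, 78], [0, 18, 72], [63, 113, 122], [63, 113, 117], [62, 103, 119], [65, 104, 115], [63, 102, 118], [63, 102, 113], [58, 57, 81], [18, 19, 67], [13, 29, 105]]
w1 ((444.7092590332031, 219.5105438232422), (26.072731018066406, 25.931655883789062), 68.63373565673828) ((522.2669677734375, 254.95977783203125), (28.15167999267578, 49.24747085571289), 24.793874740600586)
w2 ((444.1074523925781, 215.1741943359375), (14.459826469421387, 24.582927703857422), 88.54621887207031) ((522.095947265625, 255.155517578125), (27.825414657592773, 49.18149185180664), 24.787275314331055)
btn (array([0.44484567, 0.22061594, 0.14679426]), np.float64(0.002766761254922573))
slot (array([0.52264678, 0.2554232 , 0.10823527]), np.float64(0.0003036762978204846))
```

```bash
python3 -m crank '{"increments":[{"dx":-0.025,"dy":-0.025,"dz":0,"spin":0,"claw":0},{"dx":-0.025,"dy":-0.025,"dz":-0.05,"spin":0,"claw":0},{"dx":-0.025,"dy":-0.025,"dz":-0.1,"spin":0,"claw":0},{"dx":-0.025,"dy":-0.025,"dz":-0.14,"spin":0,"claw":0},{"dx":-0.025,"dy":-0.025,"dz":-0.155,"spin":0,"claw":0}]}' 10
python3 -m crank '{"increments":[{"dx":0,"dy":0,"dz":0,"spin":0,"claw":0},{"dx":0,"dy":0,"dz":-0.005,"spin":0,"claw":0},{"dx":0,"dy":0,"dz":-0.01,"spin":0,"claw":0},{"dx":0,"dy":0,"dz":-0.015,"spin":0,"claw":0},{"dx":0,"dy":0,"dz":-0.015,"spin":0,"claw":0}]}'
```

```text
time_s: 2.62
tcp_pos: [0.4441, 0.2185, 0.1429]
ee_rot: [-0.001, 0.54, 0.842, -0.002]
ft_force: [-0.2, -0.5, -0.4]
width: 0.481
grip_force: 0.0
time_s: 3.25
tcp_pos: [0.445, 0.2197, 0.1301]
ee_rot: [0.0, 0.539, 0.842, 0.0]
ft_force: [-1.6, -0.5, 2.8]
width: 0.008
grip_force: 1.3
```

Contact at z≈0.130 (2.8 N), as expected. Press further.

```bash
python3 -m crank '{"increments":[{"dx":0,"dy":0,"dz":-0.002,"spin":0,"claw":0},{"dx":0,"dy":0,"dz":-0.004,"spin":0,"claw":0},{"dx":0,"dy":0,"dz":-0.005,"spin":0,"claw":0},{"dx":0,"dy":0,"dz":-0.005,"spin":0,"claw":0}]}'
```

```text
time_s: 3.75
tcp_pos: [0.4451, 0.2198, 0.1262]
ee_rot: [0.0, 0.539, 0.842, 0.0]
ft_force: [-2.8, -2.2, 10.5]
width: 0.005
grip_force: 5.5
```

```bash
python3 -m crank '{"increments":[{"dx":0,"dy":0,"dz":-0.001,"spin":0,"claw":0},{"dx":0,"dy":0,"dz":-0.001,"spin":0,"claw":0}]}'
python3 -m crank '{"increments":[{"dx":0,"dy":0,"dz":0.01,"spin":0,"claw":0},{"dx":0,"dy":0,"dz":0.04,"spin":0,"claw":0},{"dx":0,"dy":0,"dz":0.09,"spin":0,"claw":1},{"dx":0.005,"dy":-0.03,"dz":0.14,"spin":-0.1,"claw":1},{"dx":0.01,"dy":-0.07,"dz":0.175,"spin":-0.2,"claw":1}]}'
python3 -m crank '{"increments":[{"dx":0.005,"dy":-0.055,"dz":0,"spin":-0.13,"claw":1},{"dx":0.01,"dy":-0.11,"dz":0,"spin":-0.26,"claw":1},{"dx":0.015,"dy":-0.165,"dz":0,"spin":-0.39,"claw":1},{"dx":0.02,"dy":-0.22,"dz":0,"spin":-0.52,"claw":1},{"dx":0.025,"dy":-0.275,"dz":0,"spin":-0.65,"claw":1}]}'
python3 -m crank '{"increments":[{"dx":0.005,"dy":-0.05,"dz":0,"spin":-0.02,"claw":1},{"dx":0.005,"dy":-0.1,"dz":0,"spin":-0.02,"claw":1},{"dx":0.005,"dy":-0.145,"dz":0,"spin":-0.02,"claw":1},{"dx":0.005,"dy":-0.145,"dz":0,"spin":-0.02,"claw":1},{"dx":0.005,"dy":-0.145,"dz":0,"spin":-0.02,"claw":1}]}'
python3 - <<'E'
from h import *
snap("w3");print(r.read_state()["tcp_pos"])
E
```

```text
time_s: 4.0
tcp_pos: [0.4451, 0.2198, 0.1261]
ee_rot: [0.0, 0.539, 0.842, 0.001]
ft_force: [-5.1, -1.8, 16.0]
width: 0.002
grip_force: 8.4
time_s: 4.62
tcp_pos: [0.4558, 0.1496, 0.301]
ee_rot: [0.001, 0.621, 0.784, 0.001]
ft_force: [-0.2, -0.4, 0.3]
width: 0.303
grip_force: 0.0
time_s: 5.25
tcp_pos: [0.4802, -0.1271, 0.2987]
ee_rot: [0.0, 0.84, 0.543, 0.0]
ft_force: [0.9, 0.4, 0.3]
width: 0.851
grip_force: 0.0
time_s: 5.88
tcp_pos: [0.485, -0.2699, 0.2985]
ee_rot: [-0.001, 0.844, 0.536, 0.0]
ft_force: [0.5, 0.5, 0.1]
width: 1.0
grip_force: 0.0
[ 0.48502802 -0.2694457   0.29875108]
```

View pics/w3.png

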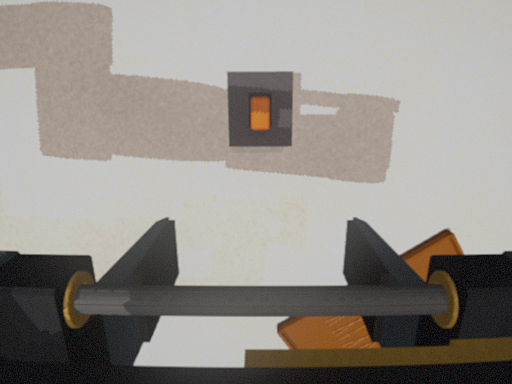

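The stand spans (228..293, 72..146) with the orange handle at (260,112), nearly aligned with the tool. I take a second view.

```bash
python3 -m crank '{"increments":[{"dx":0.012,"dy":0.028,"dz":0,"spin":0,"claw":1},{"dx":0.025,"dy":0.055,"dz":0,"spin":0,"claw":1},{"dx":0.025,"dy":0.055,"dz":0,"spin":0,"claw":1},{"dx":0.025,"dy":0.055,"dz":0,"spin":0,"claw":1}]}'
python3 - <<'E'
from h import *
snap("w4");R={}
for f in("w3","w4"):
    p,c=load(f)
    o=[x for x in blobs(p,(3,120,30),(20,255,255),60) if x[1][1]<230][0]
    h=cv2.cvtColor(p,cv2.COLOR_BGR2HSV)
    pts=rect(o[2]);x0,y0=pts.min(0);x1,y1=pts.max(0);u=int(o[1][0]);print(f,o[0],x0,x1,y0,y1,"V col",h[int(y0)-6:int(y1)+8,u,2])
    dk=[x for x in blobs(p,(0,0,0),(180,150,110),1000) if x[1][1]<230 and 200<x[1][0]<320][0]
    print("hand@.145",prect(c,pts,.145),"stand@.085",prect(c,rect(dk[2]),.085))
    R[f]=(c,o[1],cv2.minAreaRect(rect(dk[2]).astype(np.float32))[0],cv2.minAreaRect(pts.astype(np.float32))[0])
    cv2.imwrite(f"pics/{f}c.png",cv2.resize(p[50:220,180:340],None,fx=4,fy=3.5) )
a,b=R["w3"],R["w4"]
for k in(1,2,3):print(tri(a[0],a[k],b[0],b[k]))
q=cv2.hconcat([cv2.resize(load(f)[0][50:230,190:330],None,fx=2.8,fy=2.8,interpolation=2) for f in("w3","w4")]);cv2.imwrite("pics/c34.png",q)
E
```

```text
time_s: 6.42
tcp_pos: [0.5099, -0.2149, 0.2992]
ee_rot: [0.0, 0.843, 0.537, -0.0]
ft_force: [-0.1, 0.5, -0.3]
width: 1.002
grip_force: 0.0
w3 651 250.0 269.0 96.0 129.0 V col [ 84  78  75  66  61  74 100 125 149 156 161 166 161 167 166 164 161 166
 162 166 166 184 194 198 197 195 195 195 194 197 195 194 193 197 195 196
 198 197 188 160 115  75  73  73  71  72  76]
hand@.145 ((509.77294921875, -213.7918701171875), (29.8341007232666, 17.6403751373291), 64.79031372070312) stand@.085 ((509.56964111328125, -214.639404296875), (77.96882629394531, 68.77483367919922), 65.26751708984375)
w4 663 251.0 269.0 153.0 190.0 V col [ 76  67  55  56  65  81 107 110 105 101 107 108 102 105 115 139 153 160
 163 163 159 160 163 163 162 155 163 159 163 160 160 166 160 157 161 162
 162 160 161 159 160 160 160 144 103  82  83  87  82  88 138]
hand@.145 ((511.3052978515625, -209.84085083007812), (36.77855682373047, 17.414705276489258), 65.30294799804688) stand@.085 ((511.2146301269531, -210.84298706054688), (85.29241943359375, 68.8570327758789), 64.85990905761719)
(array([ 0.50902909, -0.21556575,  0.11964636]), np.float64(0.00019966092633068037))
(array([ 0.50932043, -0.21505379,  0.05629307]), np.float64(0.0005684638463727189))
(array([ 0.50897792, -0.215144  ,  0.11985583]), np.float64(0.00020328837198494326))
```

View pics/c34.png

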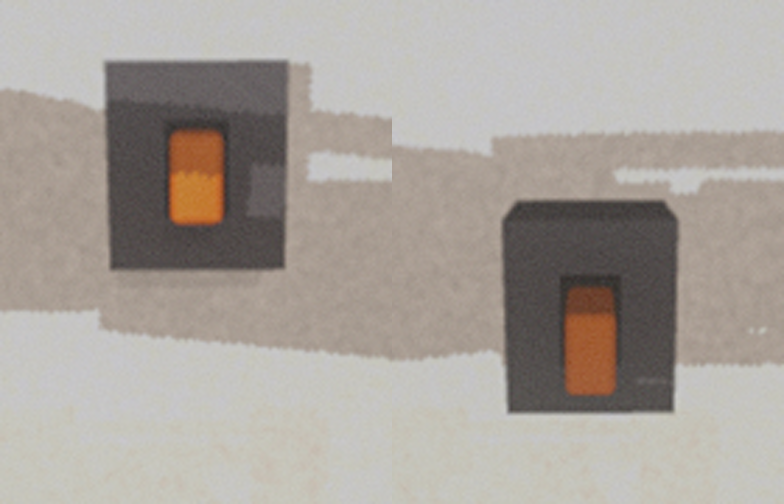

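The crop pair shows the handle with its top face nearly overhead in the left view. In the right view the bright top face spans rows 162–190, and rows 153–162 are its far side.

```bash
python3 - <<'E'
from h import *
_,a=load("w3");_,b=load("w4")
print(tri(a,[259.5,129],b,[260,190]),tri(a,[259.5,112.5],b,[260,176]),np.load("pics/w4.npz")["pos"])
E
python3 -m crank '{"increments":[{"dx":0,"dy":0.001,"dz":-0.05,"spin":0,"claw":1},{"dx":0,"dy":0.001,"dz":-0.1,"spin":0,"claw":1},{"dx":0,"dy":0.001,"dz":-0.14,"spin":0,"claw":1},{"dx":0,"dy":0.001,"dz":-0.17,"spin":0,"claw":1},{"dx":0,"dy":0.001,"dz":-0.185,"spin":-0.003,"claw":1}]}'
python3 -m crank '{"increments":[{"dx":0,"dy":0,"dz":-0.007,"spin":0,"claw":1},{"dx":0,"dy":0,"dz":-0.013,"spin":0,"claw":1},{"dx":0,"dy":0,"dz":-0.013,"spin":0,"claw":1},{"dx":0,"dy":0,"dz":-0.013,"spin":0,"claw":1}]}'
```

```text
(array([ 0.50308674, -0.22769639,  0.14058415]), np.float64(0.00022757304042816457)) (array([ 0.50974541, -0.21354251,  0.14567442]), np.float64(0.0002738834959794529)) [ 0.50987992 -0.21485688  0.29917772]
time_s: 7.1
tcp_pos: [0.509, -0.2146, 0.1124]
ee_rot: [-0.001, 0.845, 0.535, -0.001]
ft_force: [-0.2, 0.4, 0.4]
width: 1.001
grip_force: 0.0
time_s: 7.6
tcp_pos: [0.5105, -0.2145, 0.1017]
ee_rot: [0.001, 0.845, 0.535, 0.0]
ft_force: [1.1, -0.5, 1.0]
width: 1.001
grip_force: 0.0
```

Top height 0.1457 (expected 0.145), so the grip point is at 0.120. Close the fingers.

```bash
python3 -m crank '{"increments":[{"dx":0,"dy":0,"dz":0,"spin":0,"claw":0.1},{"dx":0,"dy":0,"dz":0,"spin":0,"claw":0.1},{"dx":0,"dy":0,"dz":0,"spin":0,"claw":0.1},{"dx":0,"dy":0,"dz":0,"spin":0,"claw":0.1},{"dx":0,"dy":0,"dz":0,"spin":0,"claw":0.1}]}' 25
python3 -m crank '{"increments":[{"dx":0,"dy":0,"dz":0,"spin":0,"claw":0.1},{"dx":0,"dy":0,"dz":0,"spin":0,"claw":0.1},{"dx":0,"dy":0,"dz":0,"spin":0,"claw":0.1},{"dx":0,"dy":0,"dz":0,"spin":0,"claw":0.1}]}'
```

```text
time_s: 8.22
tcp_pos: [0.51, -0.2143, 0.101]
ee_rot: [0.0, 0.845, 0.535, 0.0]
ft_force: [-0.3, 0.2, 0.1]
width: 0.483
grip_force: 0.0
time_s: 8.72
tcp_pos: [0.51, -0.2143, 0.101]
ee_rot: [0.0, 0.845, 0.535, 0.0]
ft_force: [-0.8, -0.3, -0.3]
width: 0.197
grip_force: 25.0
```

```bash
python3 -m crank '{"increments":[{"dx":0,"dy":0,"dz":0.01,"spin":0,"claw":0.1},{"dx":0,"dy":0,"dz":0.03,"spin":0,"claw":0.1},{"dx":0,"dy":0,"dz":0.06,"spin":0,"claw":0.1},{"dx":0,"dy":0,"dz":0.09,"spin":0,"claw":0.1},{"dx":0,"dy":0,"dz":0.12,"spin":0,"claw":0.1}]}'
python3 -m crank '{"increments":[{"dx":0,"dy":0.01,"dz":0.04,"spin":0,"claw":0.1},{"dx":0,"dy":0.04,"dz":0.07,"spin":0.06,"claw":0.1},{"dx":0,"dy":0.085,"dz":0.08,"spin":0.17,"claw":0.1},{"dx":0,"dy":0.135,"dz":0.08,"spin":0.3,"claw":0.1},{"dx":0,"dy":0.185,"dz":0.08,"spin":0.43,"claw":0.1}]}'
python3 -m crank '{"increments":[{"dx":0,"dy":0.05,"dz":0,"spin":0.13,"claw":0.1},{"dx":0,"dy":0.1,"dz":0,"spin":0.26,"claw":0.1},{"dx":0.004,"dy":0.15,"dz":0,"spin":0.36,"claw":0.1},{"dx":0.008,"dy":0.2,"dz":0,"spin":0.42,"claw":0.1},{"dx":0.01,"dy":0.235,"dz":0,"spin":0.44,"claw":0.1}]}'
python3 -m crank '{"increments":[{"dx":0.001,"dy":0.025,"dz":0,"spin":0.002,"claw":0.1},{"dx":0.002,"dy":0.0405,"dz":0,"spin":0.002,"claw":0.1},{"dx":0.002,"dy":0.048,"dz":0,"spin":0.002,"claw":0.1},{"dx":0.002,"dy":0.048,"dz":0,"spin":0.002,"claw":0.1},{"dx":0.002,"dy":0.048,"dz":0,"spin":0.002,"claw":0.1}]}'
python3 - <<'E'
from h import *
snap("w5");s=r.read_state();print(s["tcp_pos"],s["ee_rot"],s["joint_pos"],s["grip_force"],s["width"])
E
```

```text
time_s: 9.35
tcp_pos: [0.5098, -0.2142, 0.2225]
ee_rot: [0.0, 0.845, 0.535, 0.0]
ft_force: [1.1, -0.2, -1.3]
width: 0.196
grip_force: 25.0
time_s: 9.98
tcp_pos: [0.5097, -0.0279, 0.3017]
ee_rot: [0.0, 0.71, 0.705, 0.0]
ft_force: [-0.7, 0.2, -1.6]
width: 0.2
grip_force: 25.0
time_s: 10.6
tcp_pos: [0.5197, 0.2078, 0.3014]
ee_rot: [0.0, 0.539, 0.842, 0.0]
ft_force: [0.3, -0.2, -2.6]
width: 0.196
grip_force: 25.0
time_s: 11.22
tcp_pos: [0.522, 0.2528, 0.3011]
ee_rot: [0.0, 0.54, 0.842, -0.0]
ft_force: [1.0, -0.2, -1.6]
width: 0.198
grip_force: 25.0
[0.52204743 0.2528735  0.30114066] [ 1.55789594e-04  5.39940558e-01  8.41703134e-01 -6.27377451e-05] [ 4.31444651e-01  2.88245837e-01  1.39268850e+00 -3.32107203e-04
  1.46059616e+00  1.41782914e-03] 24.999715089797974 0.1965625697764832
```

View pics/w5.png

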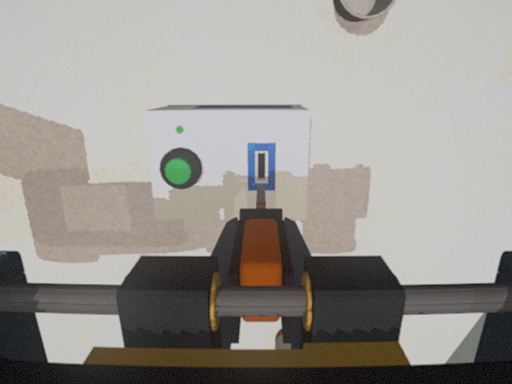

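The held blade rises to about (260,190), just below the slot at (261,166); the handle spans columns 243–279. I refine the slot and the lateral bias from this view.

```bash
cat > m.py <<'E'
from h import *
def meas(f):
    p,c=load(f);z=np.load(f"pics/{f}.npz")
    b=[x for x in blobs(p,(98,110,20),(125,255,255),100) if x[1][1]<230 and x[1][0]>190][0]
    q=prect(c,rect(b[2]),.110);print("slot",q)
    # tool axis in world
    w=z["q"];Rt=Ro.from_quat([w[1],w[2],w[3],w[0]]).as_matrix();print("tcp",z["pos"],"toolx",Rt[:,0],"y az",np.arctan2(Rt[1,1],Rt[0,1]))
    d=np.r_[np.array(q[0])/1000,.11]-z["pos"];print("slot in tool xy",(Rt.T@d)[:2]*1000)
    o=[x for x in blobs(p,(3,120,30),(20,255,255),200) if 200<x[1][0]<320][0][2]
    hz=z["pos"][2]+.0188+.025-.054+.02   # sample rows: handle front face (nearest camera)
    for v in range(225,285,10):
        u=np.nonzero(o[v])[0];
        if len(u)<5: continue
        uv=[(u.min()+u.max())/2,v]
        ray=Rt.T@rays(c,uv)[0];cc=Rt.T@(c[2]-z["pos"])
        t=(0.015-cc[0])/ray[0];P=cc+t*ray   # front face at tool x=+15 mm
        print(v,u.min(),u.max(),"tool y,z mm",P[1]*1000,P[2]*1000)
    g=cv2.cvtColor(p,cv2.COLOR_BGR2HSV)
    for v in range(178,214,4):print(v,g[v,248:274,2].tolist())
E
python3 -c "
from m import *
meas('w5')"
```

```text
slot ((522.1022338867188, 254.63148498535156), (27.715839385986328, 49.380245208740234), 25.178083419799805)
tcp [0.52203747 0.25284215 0.30110686] toolx [-4.16928662e-01  9.08939118e-01 -4.11831044e-04] y az 0.430063660980104
slot in tool xy [1.6780974  0.82038397]
178 [129, 129, 126, 129, 126, 123, 128, 145, 156, 143, 120, 113, 116, 122, 116, 114, 120, 148, 159, 146, 130, 125, 129, 125, 131, 125]
182 [130, 128, 131, 127, 130, 139, 141, 140, 157, 161, 160, 159, 159, 161, 159, 163, 157, 164, 157, 149, 137, 125, 129, 130, 129, 127]
186 [132, 123, 128, 126, 125, 125, 122, 125, 123, 97, 95, 94, 93, 93, 92, 97, 95, 120, 130, 127, 124, 129, 127, 126, 125, 126]
190 [143, 136, 137, 137, 139, 139, 140, 138, 123, 90, 92, 93, 91, 89, 91, 93, 97, 131, 133, 137, 137, 141, 137, 138, 137, 135]
194 [173, 172, 170, 171, 173, 173, 171, 169, 151, 107, 86, 87, 87, 88, 85, 93, 99, 140, 168, 172, 171, 171, 169, 170, 173, 173]
198 [170, 171, 172, 172, 172, 173, 172, 168, 135, 99, 84, 93, 88, 91, 87, 89, 98, 136, 168, 172, 170, 172, 168, 172, 175, 171]
202 [170, 169, 173, 170, 168, 174, 172, 169, 127, 96, 90, 92, 94, 94, 89, 95, 93, 111, 167, 170, 169, 170, 169, 170, 168, 167]
206 [171, 171, 172, 173, 174, 172, 175, 164, 122, 81, 82, 84, 86, 86, 83, 83, 90, 117, 169, 173, 174, 170, 176, 170, 171, 172]
210 [56, 60, 50, 50, 53, 54, 55, 53, 61, 59, 52, 58, 57, 50, 55, 54, 60, 53, 53, 59, 52, 53, 53, 55, 57, 56]
```

Run:
```python
from h import *
p,c=load("w5");z=np.load("pics/w5.npz");w=z["q"];Rt=Ro.from_quat([w[1],w[2],w[3],w[0]]).as_matrix();cc=Rt.T@(c[2]-z["pos"])
for uv,x in(([260.7,184],.011),([260.7,190],.014),([260.7,202],.014)):
    ray=Rt.T@rays(c,uv)[0]
    P=cc+ray*(x-cc[0])/ray[0];print("on front plane",P*1000)
    if uv[1]==184: print("on tip plane",(cc+ray*(.0862-cc[2])/ray[2])*1000)
g=cv2.cvtColor(p,cv2.COLOR_BGR2HSV)
for v in(225,240,255,270):print(v,g[v,236:288,0].tolist())
```

```text
on front plane [11.          0.26027685 89.99823502]
on tip plane [12.06809783  0.25444742 86.2       ]
on front plane [14.          0.21360455 63.65142186]
on front plane [14.          0.16241732 37.15580901]
225 [15, 18, 18, 6, 4, 10, 4, 12, 9, 9, 11, 11, 10, 10, 10, 10, 10, 11, 11, 9, 10, 9, 10, 12, 8, 9, 8, 12, 8, 10, 9, 10, 11, 10, 11, 9, 11, 8, 11, 9, 9, 12, 18, 13, 0, 21, 7, 27, 24, 15, 160, 100]
240 [20, 4, 0, 0, 15, 12, 12, 10, 10, 10, 10, 8, 11, 11, 8, 11, 10, 8, 11, 10, 11, 8, 10, 8, 10, 12, 10, 10, 9, 10, 12, 11, 11, 10, 11, 11, 12, 10, 11, 11, 11, 11, 9, 9, 10, 163, 12, 15, 11, 13, 8, 174]
255 [6, 18, 8, 23, 13, 12, 9, 11, 11, 12, 11, 10, 12, 12, 11, 11, 14, 9, 10, 13, 11, 11, 11, 11, 10, 10, 10, 11, 11, 9, 11, 11, 11, 11, 12, 9, 14, 9, 12, 11, 11, 12, 12, 11, 11, 3, 10, 4, 15, 172, 176, 4]
270 [0, 11, 4, 12, 11, 13, 11, 12, 12, 12, 12, 13, 13, 13, 12, 13, 12, 14, 11, 13, 12, 12, 12, 13, 12, 11, 13, 13, 11, 12, 12, 12, 12, 14, 11, 12, 12, 12, 12, 12, 11, 12, 12, 12, 11, 13, 4, 8, 3, 19, 5, 9]
```

```bash
python3 -m crank '{"increments":[{"dx":0,"dy":0.0017,"dz":-0.03,"spin":0.003,"claw":0.1},{"dx":0,"dy":0.0017,"dz":-0.065,"spin":0.003,"claw":0.1},{"dx":0,"dy":0.0017,"dz":-0.088,"spin":0.003,"claw":0.1},{"dx":0,"dy":0.0017,"dz":-0.098,"spin":0.003,"claw":0.1},{"dx":0,"dy":0.0017,"dz":-0.098,"spin":0.003,"claw":0.1}]}'
python3 - <<'E'
from h import *
p,_=snap("w6");s=r.read_state();print(s["tcp_pos"],s["ee_rot"])
q=cv2.hconcat([cv2.resize(p[130:270,190:330],None,fx=2.8,fy=2.8,interpolation=2),cv2.resize(r.grab_frame("side")[0][110:210,165:265],(392,392),interpolation=2)]);cv2.imwrite("pics/c6.png",q)
E
```

```text
time_s: 11.9
tcp_pos: [0.5221, 0.255, 0.2029]
ee_rot: [-0.0, 0.538, 0.843, -0.0]
ft_force: [-0.6, -0.3, -1.7]
width: 0.193
grip_force: 25.0
[0.52249718 0.25535818 0.20376328] [3.81604260e-04 5.38433233e-01 8.42667901e-01 5.62759240e-04]
```

View pics/c6.png

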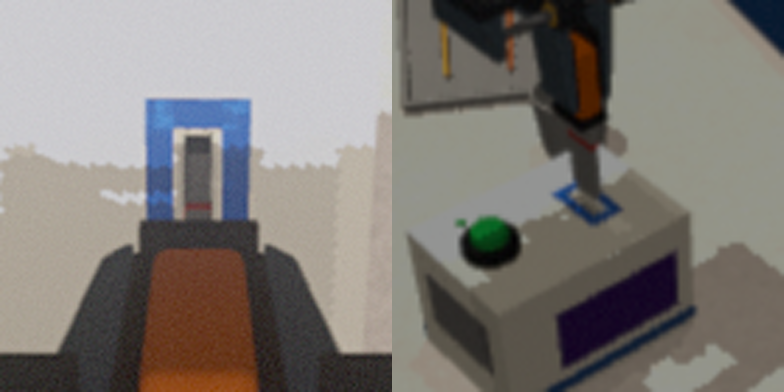

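The blade (columns 185–211 of the crop) sits centred in the slot's pale inner border (173–222), with the tip a few mm above the lid. Insert in small steps while watching the force.

```bash
python3 -m crank '{"increments":[{"dx":0,"dy":0,"dz":-0.005,"spin":0,"claw":0.1},{"dx":0,"dy":0,"dz":-0.01,"spin":0,"claw":0.1},{"dx":0,"dy":0,"dz":-0.014,"spin":0,"claw":0.1},{"dx":0,"dy":0,"dz":-0.014,"spin":0,"claw":0.1}]}'
```

```text
time_s: 12.5
tcp_pos: [0.5217, 0.2553, 0.1885]
ee_rot: [-0.0, 0.538, 0.843, -0.0]
ft_force: [-0.8, 0.2, -1.5]
width: 0.197
grip_force: 25.0
```

```bash
python3 -m crank '{"increments":[{"dx":0,"dy":0,"dz":-0.005,"spin":0,"claw":0.1},{"dx":0,"dy":0,"dz":-0.01,"spin":0,"claw":0.1},{"dx":0,"dy":0,"dz":-0.01,"spin":0,"claw":0.1},{"dx":0,"dy":0,"dz":-0.01,"spin":0,"claw":0.1}]}'
```

```text
time_s: 13.0
tcp_pos: [0.5221, 0.2554, 0.179]
ee_rot: [0.0, 0.538, 0.843, 0.0]
ft_force: [-0.6, 0.4, -1.9]
width: 0.195
grip_force: 25.0
```

Tip is ~17 mm inside with no contact force, so continue to the band.

```bash
python3 -m crank '{"increments":[{"dx":0,"dy":0,"dz":-0.008,"spin":0,"claw":0.1},{"dx":0,"dy":0,"dz":-0.016,"spin":0,"claw":0.1},{"dx":0,"dy":0,"dz":-0.024,"spin":0,"claw":0.1},{"dx":0,"dy":0,"dz":-0.032,"spin":0,"claw":0.1},{"dx":0,"dy":0,"dz":-0.032,"spin":0,"claw":0.1}]}'
python3 -m crank '{"increments":[{"dx":0,"dy":0,"dz":0,"spin":0,"claw":0.1},{"dx":0,"dy":0,"dz":0,"spin":0,"claw":0.1},{"dx":0,"dy":0,"dz":0,"spin":0,"claw":0.1},{"dx":0,"dy":0,"dz":0,"spin":0,"claw":0.1}]}'
python3 - <<'E'
from h import *
p,_=snap("w7")
q=cv2.hconcat([cv2.resize(p[130:270,190:330],None,fx=2.8,fy=2.8,interpolation=2),cv2.resize(r.grab_frame("side")[0][110:210,165:265],(392,392),interpolation=2)]);cv2.imwrite("pics/c7.png",q)
E
```

```text
time_s: 13.62
tcp_pos: [0.5215, 0.2552, 0.146]
ee_rot: [-0.0, 0.538, 0.843, -0.001]
ft_force: [0.1, -0.6, -1.2]
width: 0.198
grip_force: 25.0
time_s: 14.12
tcp_pos: [0.5221, 0.2554, 0.1471]
ee_rot: [0.0, 0.538, 0.843, 0.0]
ft_force: [0.1, 0.1, -2.1]
width: 0.203
grip_force: 25.0
```

View pics/c7.png

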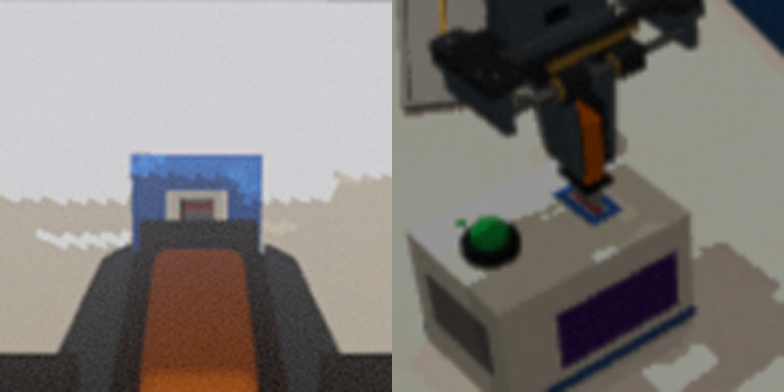

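The blade is in the slot with the red band at lid level (crop (197,208)), the collar clear above and the button up. The only wrist force is the retractor's weight.

```bash
python3 -c "
from plant import r
print(r.finish_job())"
```

```text
the job is handed in; nothing more can be done
None
```

I pressed and released the start button, lowered the retractor's blade into the slot until its red band was level with the lid, and handed in the job with the gripper still holding it at 25 N; the handover returned no verdict.

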